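Sweep the brass studs off the cutting mat into the blue tray

ROBOT

A 6-joint arm with a two-finger parallel gripper is mounted at the origin on the work surface. World frame = base frame: x ahead of the robot, y to its left, z up, the work surface at z = 0. Lengths are in m, angles in rad, forces in N, time in s.
With the tool pointing down it reaches from about 0.275 to 0.825 m from the base axis. Payload 4.9 kg.
Tool frame: the origin (TCP) lies midway between the tips of the shut fingers; the grasp point (between the pads) lies 19 mm behind it (grip_point_offset is the distance from the TCP to the grasp point, in m); z points along the fingers, x is the direction in which the jaws open and shut, and the axes are right-handed (so a half turn about z gives the same grasp; the last joint's range is limited). The gripper opens to 85 mm and grips with 20 to 120 N. Pads are 22 mm wide; open, the fingers measure 114 mm over their backs; the gripper's body (76 mm by 85 mm) begins 54 mm behind the grasp point. The pads swing forward as they close: fully open they stand 13 mm farther back than shut.
Start: joints at [1.091, 0.326, -0.193, 1.052, 0, 1.437], TCP at [0.186, 0.517, 0.231] pointing down, gripper open.
Joint ranges: [-2.65, 2.65], [-0.97, 1.79], [-1.3, 1.35], [-1.93, 2.1], [-1.47, 1.37], [-3.14, 3.14]. Speed limits (rad/s): [2.57, 2.57, 3.14, 3.14, 3.14, 3.14].

INTERFACE

Orientations are given as a rotation vector (axis times angle).
In Python, from cell import * gives the robot as it stands. Calls block until the motion is done:
- movep(position, orientation): joint-space move of the TCP to a pose.
- move_l(position, velocity=0.15, rot=None, until_force=None): straight line of the TCP; rot=None keeps the orientation; velocity is the mean speed in m/s. With until_force (N) it stops when the force on the tool has changed by that much, and returns True; else False.
- set_joints(angles): joint-space move.
- let_go() and grab(newtons=None): open the fingers fully, or close them until they stop; newtons is the grip in N (None keeps the last).
- sleep(seconds).
- ik(position, orientation): joint angles nearest the present ones, or None.
- get_state(): the state.
- grab_frame(name): name is "scene" or "top" or "wrist"; returns a dict with "img" (400x640x3 uint8, red, green, blue), "fx", "fy", "cx", "cy" (pixels), "cam_to_world" (4x4, takes a point from camera to world coordinates); the wrist camera has in their place "T_tool_cam" (4x4, takes a point from camera to tool coordinates, whose origin is the TCP and whose axes are the tool frame's). Camera axes: x right, y down, z forward; pixel columns grow to the right and rows downward; lengths in m; the calibration is good to about 2 mm. A picture is of the moment at which its call begins: read the wrist's pose just before it. There is no depth.
A pose or a line that the arm cannot do raises MotionError and nothing moves.
- sign_off(): hands the job in, once; it reports no verdict.
Trained networks look in the newest picture that a camera, given by its name, has taken for a name from the list of things; names that differ only in an ending like _2 or _b are one class to them, and where a whole thing is asked for, a point or a joint stands for the part that bears it (a point fixed in the world has none). Each returns a list of dicts, best first, with "score" (0 to 1); they miss things now and then, are a little off and sometimes report something else, mostly with a low value. They report only what shows in the picture. A call takes as long as a camera call.
- spot_in(camera, name): "centre" ([column, row] in pixels, amid what is visible of it).
- silhouettes(camera, name): "mask" (400x640 bool, what is visible of it) and "centre" ([column, row] in pixels, amid what is visible of it).
- tip_of(camera, name): "centre" ([column, row] in pixels: a listed point, or the origin of a listed thing).
The state is a dict: "clock": time; "q": joint angles; "joint_velocities": joint speeds; "tau": joint torques, N m; "position": TCP position; "eef_rot": TCP orientation; "contact_force": force on the tool from outside, world axes, zero at the start; "wrist_torque": the same for the moment, N m; "finger_gap": opening from 0.0 (shut) to 1.0 (fully open).
Only numpy, scipy, OpenCV 4.12 (cv2) and the standard library are available. Lean on these libraries where they do the work, as an engineer would, in place of code of your own. Each camera call takes 0.05 s, during which the arm holds its last target. There are 200 camera calls.

TASK

Clear the cutting mat: sweep the three brass studs along the mat with your fingertips and over its edge, so that all three end up lying in the blue tray. Only push the studs, never pick them up, and leave the white pot on the mat and everything else on the table where it is.

Things in the scene. Friction and masses are not known exactly. Their poses are not given: they have to be found in the camera images.
- board: Fixed tooling slab of pale marble with a teal gridded cutting mat on top, standing on the table: 280 mm along its own x (away from the robot at yaw 0), 240 mm along its own y, top surface 34 mm above the table. Origin at the centre of its underside; it may be turned by up to 10 degrees. A tray stands along each of its two 280 mm edges (its +y and -y ends), 3 mm away from it and turned with it.
- blue_tray: Fixed open blue plastic tray, the one to fill: 280 mm along its own x, 108 mm along its own y, 26 mm high (its rim is 8 mm below the mat's top), walls and floor 4 mm thick. Origin at the centre of its underside, 177 mm from the slab's origin along the slab's y; it may be at either end of the slab.
- black_tray: Fixed black scrap tray of the same size, with a few wood offcuts stuck in it, at the other end of the slab; nothing goes into it. Origin at the centre of its underside.
- stud_a: Loose brass stud: a flat round button, 30 mm in diameter and 12 mm thick, about 40 g, lying flat on the mat. Origin at its centre. It slides when pushed at the side. The three studs and the pot each lie in a strip of their own parallel to the slab's y, the strips at least 58 mm apart centre to centre, so each stud has a free straight way to the tray.
- stud_b: Loose brass stud: a flat round button, 30 mm in diameter and 12 mm thick, about 40 g, lying flat on the mat. Origin at its centre. It slides when pushed at the side. The three studs and the pot each lie in a strip of their own parallel to the slab's y, the strips at least 58 mm apart centre to centre, so each stud has a free straight way to the tray.
- stud_c: Loose brass stud: a flat round button, 30 mm in diameter and 12 mm thick, about 40 g, lying flat on the mat. Origin at its centre. It slides when pushed at the side. The three studs and the pot each lie in a strip of their own parallel to the slab's y, the strips at least 58 mm apart centre to centre, so each stud has a free straight way to the tray.
- pot: Loose open white plastic pot, 38 mm in diameter and 45 mm high, standing on the mat among the studs; not to be moved. Origin at the centre of its underside, z up.
- brush: Loose green-handled brush lying on the table, 190 mm long; a bystander, not to be moved. Origin on its underside.
- mallet: Loose mallet with wooden handle lying on the table, 240 mm long; a bystander, not to be moved. Origin on its underside.
- dye: Loose amber dye bottle, 48 mm in diameter, 100 mm high, behind the slab; a bystander, not to be moved. Origin on its underside.
- jar: Loose white jar with green lid, 56 mm in diameter, 70 mm high, behind the slab; a bystander, not to be moved. Origin on its underside.
- tape: Loose cardboard-coloured tape core (ring) lying flat, 84 mm in diameter, 25 mm high; a bystander, not to be moved. Origin on its underside.
- weight: Loose steel cylinder weight, 48 mm in diameter, 50 mm high; a bystander, not to be moved. Origin on its underside.

How it is judged:
At the end, for the whole second after the job is handed in: All three studs lie at rest (slower than 0.03 m/s) inside the walls of the blue tray, centres less than 28 mm above the tray's underside; the pot stands upright within 12 mm of where it was and every other loose thing within 20 mm (x of stud_a in the frame of blue_tray between -0.136 and 0.136 m and y of stud_a in the frame of blue_tray between -0.05 and 0.05 m and z of each of stud_a, stud_b, stud_c in the frame of blue_tray below 0.028 m and linear speed of each of stud_a, stud_b, stud_c below 0.03 m/s and x of stud_b in the frame of blue_tray between -0.136 and 0.136 m and y of stud_b in the frame of blue_tray between -0.05 and 0.05 m and x of stud_c in the frame of blue_tray between -0.136 and 0.136 m and y of stud_c in the frame of blue_tray between -0.05 and 0.05 m and distance of pot from where it was at the start of the episode below 0.012 m and angle between pot's own z axis and vertical below 0.15 rad and distance of each of brush, mallet, dye, jar, tape, weight from where it was at the start of the episode below 0.02 m); the robot touches nothing.
It fails at once if a stud is picked up or lifted off the mat (height (world z) of any of stud_a, stud_b, stud_c above 0.058 m).
It fails at once if the white pot is pushed, lifted or tipped (distance of pot from where it was at the start of the episode above 0.012 m or angle between pot's own z axis and vertical above 0.3 rad).
It fails at once if another thing on the table is pushed or knocked over (distance of any of brush, mallet, dye, jar, tape, weight from where it was at the start of the episode above 0.02 m).
It also fails if it takes over 58 s, if anything falls off the work surface, if the arm or the gripper's body presses on something with over 40 N, if the wrist force passes 120 N, or if a joint passes its speed limit or range.

## Working session

There is one attempt and no reset: what is moved stays moved. The work goes in short steps, each a Python script; the robot and the scene stay as the last script left them, time stands still between calls to the robot, and variables do not carry over. Pictures are saved under pics/ and viewed, about 8 in all and at most 12, crops included, and the job is handed in when it is done.

```bash
ls; mkdir -p pics; cat > h.py <<'E'
from cell import *
import numpy as np, cv2
def px2w(f,uv,z):
    T=np.array(f["cam_to_world"]); d=T[:3,:3]@np.array([(uv[0]-f["cx"])/f["fx"],(uv[1]-f["cy"])/f["fy"],1.]); o=T[:3,3]
    return o+d*(z-o[2])/d[2]
def save(f,n): cv2.imwrite("pics/"+n,cv2.cvtColor(f["img"],cv2.COLOR_RGB2BGR))
E
python3 - <<'E'
from h import *
f=grab_frame("top"); save(f,"top0.png")
for n,z in [("stud_a",.040),("pot",.05),("board",.034),("blue_tray",.013),("black_tray",.013)]:
    for s in silhouettes("top",n):
        m=s["mask"].astype(np.uint8); r=cv2.minAreaRect(cv2.findNonZero(m)) if m.any() else None
        print(n,round(s["score"],2),np.round(s["centre"],1),px2w(f,s["centre"],z).round(4),m.sum(),[px2w(f,p,z)[:2].round(3).tolist() for p in cv2.boxPoints(r)] if r else 0)
g=grab_frame("scene"); save(g,"scene0.png")
print(get_state()["clock"], f["cam_to_world"],get_state()["eef_rot"])
E
```

```text
pics
stud_a 0.62 [310.5 201.2] [ 0.5913 -0.0007  0.04  ] 68 [[0.602, 0.018], [0.602, -0.009], [0.576, -0.009], [0.575, 0.017]]
stud_a 0.58 [307.3 185.9] [0.6425 0.0112 0.04  ] 67 [[0.665, 0.033], [0.666, 0.006], [0.639, 0.005], [0.638, 0.032]]
stud_a 0.49 [303.6 250.6] [0.4286 0.0175 0.04  ] 68 [[0.456, 0.033], [0.457, 0.007], [0.431, 0.006], [0.43, 0.032]]
pot 0.68 [302.8 221.3] [0.5229 0.0227 0.05  ] 96 [[0.533, 0.039], [0.534, 0.006], [0.502, 0.005], [0.501, 0.038]]
board 0.6 [315.9 210.7] [ 0.5609 -0.0195  0.034 ] 5768 [[0.684, 0.119], [0.704, -0.126], [0.422, -0.143], [0.404, 0.093]]
blue_tray 0.82 [367.5 208.8] [ 0.5749 -0.1941  0.013 ] 2744 [[0.706, -0.124], [0.718, -0.24], [0.431, -0.26], [0.42, -0.148]]
black_tray 0.71 [259.7 213.5] [0.549  0.1681 0.013 ] 2743 [[0.677, 0.232], [0.685, 0.119], [0.403, 0.097], [0.396, 0.206]]
0.35 [[ 0.02509921 -0.98765289  0.1546344   0.39203444]
 [-0.99948886 -0.02785598 -0.01568645  0.01436201]
 [ 0.01980026 -0.15416164 -0.98784722  1.34786431]
 [ 0.          0.          0.          1.        ]] [ 2.57035063e+00  1.80601156e+00 -4.96026181e-04]
```

```bash
python3 - <<'E'
import cv2
a=cv2.imread("pics/top0.png")[130:290,220:420]
cv2.imwrite("pics/c0.png",cv2.resize(a,None,fx=3.7,fy=3.7,interpolation=cv2.INTER_CUBIC))
E
```

```text
(no output)
```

View pics/c0.png

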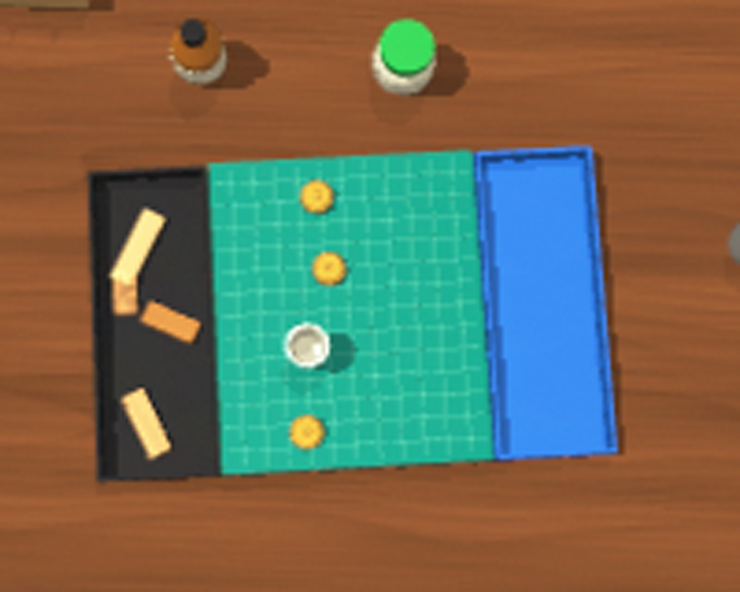

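View pics/scene0.png

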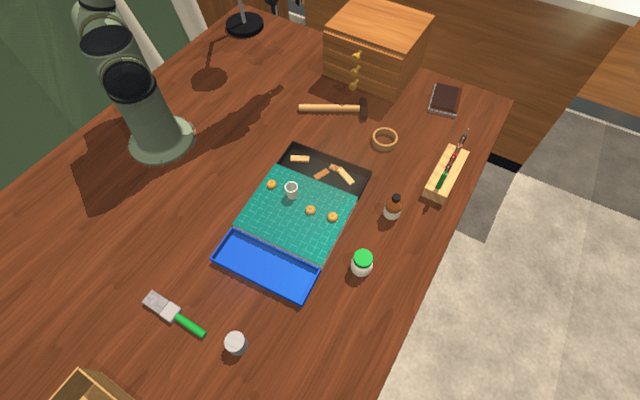

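```bash
cat >> h.py <<'E'
from scipy.spatial.transform import Rotation as R
def rv(th,flip=False):
    c,s=np.cos(th),np.sin(th); k=-1 if flip else 1
    return R.from_matrix(np.array([[k*c,k*s,0],[k*s,-k*c,0],[0,0,-1.]]).T).as_rotvec()
def wristf():
    s=get_state(); f=grab_frame("wrist"); T=np.eye(4); T[:3,:3]=R.from_rotvec(s["eef_rot"]).as_matrix(); T[:3,3]=s["position"]
    f["cam_to_world"]=T@np.array(f["T_tool_cam"]); return f
def blobs(f,z,zp=.079):
    """gold discs by colour, mean of mask pixels at height z; mat quad"""
    h=cv2.cvtColor(f["img"],cv2.COLOR_RGB2HSV); out=[]
    n,l,st,ce=cv2.connectedComponentsWithStats(cv2.inRange(h,(15,140,110),(32,255,255)))
    for i in range(1,n):
        if st[i,4]>40: out.append((px2w(f,ce[i],z).round(4),st[i,4],ce[i].round(1)))
    m=cv2.morphologyEx(cv2.inRange(h,(75,90,60),(92,255,255)),cv2.MORPH_CLOSE,np.ones((25,25)))
    c=max(cv2.findContours(m,0,2)[0],key=cv2.contourArea); r=cv2.minAreaRect(c)
    q=cv2.approxPolyDP(c,.03*cv2.arcLength(c,True),True)[:,0]
    return out,[px2w(f,p,.034)[:2].round(4).tolist() for p in q]
E
python3 - <<'E'
from h import *
f=grab_frame("top"); print(blobs(f,.042))
o=[rv(.06),rv(.06,True)]
for r in o: print(ik([.55,0,.36],r))
grab(20)
q=[(abs(j[5]-get_state()["q"][5]),k) for k,j in enumerate(ik([.5,-.02,.38],r) for r in o) if j is not None]
k=min(q)[1]; movep([.5,-.02,.38],o[k]); print("flip",k)
f=wristf(); save(f,"w0.png"); print(blobs(f,.042)); s=get_state(); print(s["clock"],s["finger_gap"],s["position"],s["q"])
for n in ["stud_a","pot","board"]:
    print([ (round(d["score"],2),np.round(d["centre"],1),px2w(f,d["centre"],{"stud_a":.042,"pot":.06,"board":.034}[n]).round(4)) for d in spot_in("wrist",n)])
E
```

```text
([(array([ 0.8405, -0.5593,  0.042 ]), np.int32(101), array([475.6, 133.7])), (array([0.6423, 0.3725, 0.042 ]), np.int32(202), array([198.1, 182.7])), (array([0.6527, 0.0182, 0.042 ]), np.int32(52), array([305.3, 182.7])), (array([0.4535, 0.77  , 0.042 ]), np.int32(9907), array([ 70.1, 236.8])), (array([0.5877, 0.0058, 0.042 ]), np.int32(56), array([308.5, 202.1])), (array([ 0.2766, -0.877 ,  0.042 ]), np.int32(13355), array([580.3, 305.4])), (array([0.5574, 0.1859, 0.042 ]), np.int32(48), array([253.4, 209.7])), (array([0.5361, 0.1448, 0.042 ]), np.int32(78), array([265.7, 216.5])), (array([0.4568, 0.5763, 0.042 ]), np.int32(114), array([130.8, 237.3])), (array([0.4522, 0.5423, 0.042 ]), np.int32(54), array([141.2, 239. ])), (array([0.4498, 0.5183, 0.042 ]), np.int32(48), array([148.7, 240. ])), (array([0.4424, 0.0215, 0.042 ]), np.int32(56), array([302.5, 246.3]))], [[0.6986, -0.1211], [0.6813, 0.1139], [0.4061, 0.0967], [0.4251, -0.1406]])
[-1.34220822e-01  2.78080915e-01  6.63129344e-02  1.35902835e+00
  4.44089210e-16  1.37657550e+00]
[-0.13422082  0.27808092  0.06631293  1.35902835  0.         -1.76501715]
flip 0
([(array([0.6456, 0.0149, 0.042 ]), np.int32(45), array([404.9, 139.7]))], [[0.6811, 0.1171], [0.403, 0.0956], [0.4228, -0.1424], [0.6998, -0.1194]])
3.5 -0.0012052578117164813 [ 0.49996136 -0.01920582  0.37983172] [-1.86154274e-01  1.77649646e-01 -1.38865841e-02  1.37959378e+00
  1.95454038e-04  1.32322106e+00]
[(0.59, array([410.7, 134.7]), array([0.6539, 0.0236, 0.042 ])), (0.56, array([369.8, 140.9]), array([0.5871, 0.0093, 0.042 ])), (0.51, array([282.9, 129. ]), array([0.4412, 0.0199, 0.042 ]))]
[(0.87, array([330.1, 130.8]), array([0.5186, 0.0229, 0.06  ]))]
[(0.64, array([347.5, 146.6]), array([ 0.5516, -0.0034,  0.034 ]))]
```

View pics/w0.png

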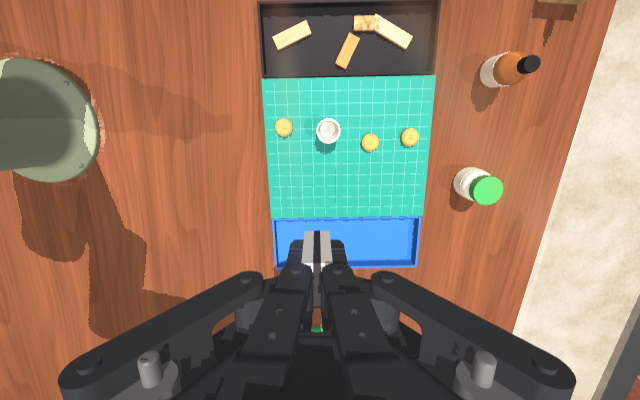

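Wrist view confirms: studs at px (284,127), (370,143), (410,137), pot at (328,131), blue tray on the −y side. Both cameras agree to a few mm, so I push the far stud first.

```bash
cat >> h.py <<'E'
C=np.array([.552,-.0125]); TH=.075; U=np.array([np.cos(TH),np.sin(TH)]); V=np.array([-np.sin(TH),np.cos(TH)])
tob=lambda p: np.array([(np.array(p)[:2]-C)@U,(np.array(p)[:2]-C)@V])
tow=lambda b,z: np.r_[C+b[0]*U+b[1]*V,z]
def sweep(p,end=-.135,back=.043):
    b=tob(p); print("board xy",b.round(4)); r=rv(TH)
    movep(tow((b[0],b[1]+back),.15),r)
    print("down hit",move_l(tow((b[0],b[1]+back),.038),.12,until_force=15))
    print("push hit",move_l(tow((b[0],end),.038),.1,until_force=25))
    print(get_state()["position"].__repr__(), np.round(get_state()["contact_force"],1))
    move_l(tow((b[0],end+.01),.15),.2)
E
python3 - <<'E'
from h import *
sweep([.653,.0195])
f=wristf(); save(f,"w1.png"); t=grab_frame("top"); save(t,"top1.png")
a=t["img"][130:290,220:420,::-1]; cv2.imwrite("pics/c1.png",cv2.resize(a,None,fx=3.7,fy=3.7,interpolation=cv2.INTER_CUBIC))
print([(round(d["score"],2),px2w(t,d["centre"],.042).round(4)) for d in spot_in("top","stud_a")],get_state()["clock"])
E
```

```text
board xy [0.1031 0.0243]
down hit False
push hit False
array([ 0.66491871, -0.1388876 ,  0.03801294]) [ 0.3 -0.4 -0.4]
[(0.56, array([0.5853, 0.0014, 0.042 ])), (0.36, array([0.5323, 0.0237, 0.042 ]))] 8.875
```

View pics/w1.png

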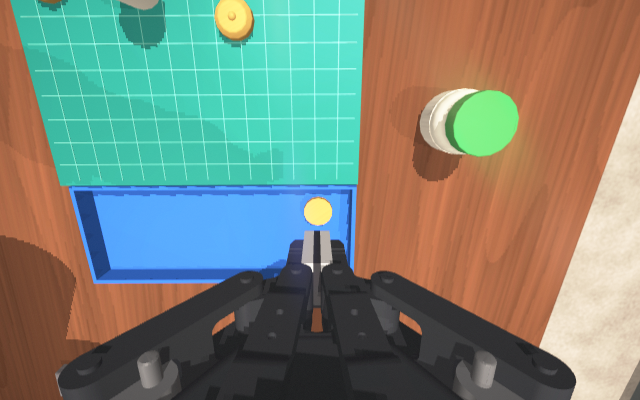

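The first stud lies flat in the tray at px (318,211), and the mat is otherwise unchanged. Now the other two go the same way.

```bash
python3 - <<'E'
from h import *
sweep([.588,.0072]); sweep([.442,.0205])
movep(tow((0,-.05),.40),rv(TH)); movep([.35,-.1,.40],rv(TH))
f=wristf(); save(f,"w2.png"); t=grab_frame("top")
a=t["img"][130:290,220:420,::-1]; cv2.imwrite("pics/c2.png",cv2.resize(a,None,fx=3.7,fy=3.7,interpolation=cv2.INTER_CUBIC))
for n,z in (("stud_a",.01),("pot",.06)): print(n,[(round(d["score"],2),px2w(t,d["centre"],z).round(4),(tob(px2w(t,d["centre"],z))+[0,.177]).round(3)) for d in spot_in("top",n)])
print(get_state()["clock"])
E
```

```text
board xy [0.0374 0.0169]
down hit False
push hit False
array([ 0.59932171, -0.14382416,  0.03797579]) [ 0.3 -0.5 -0.3]
board xy [-0.1072  0.0411]
down hit False
push hit False
array([ 0.45512088, -0.15476796,  0.03798984]) [-0.3  0.5 -0. ]
stud_a [(0.65, array([ 0.4536, -0.1853,  0.01  ]), array([-0.111,  0.012]))]
pot [(0.66, array([0.5211, 0.0152, 0.06  ]), array([-0.029,  0.207]))]
20.85
```

View pics/c2.png

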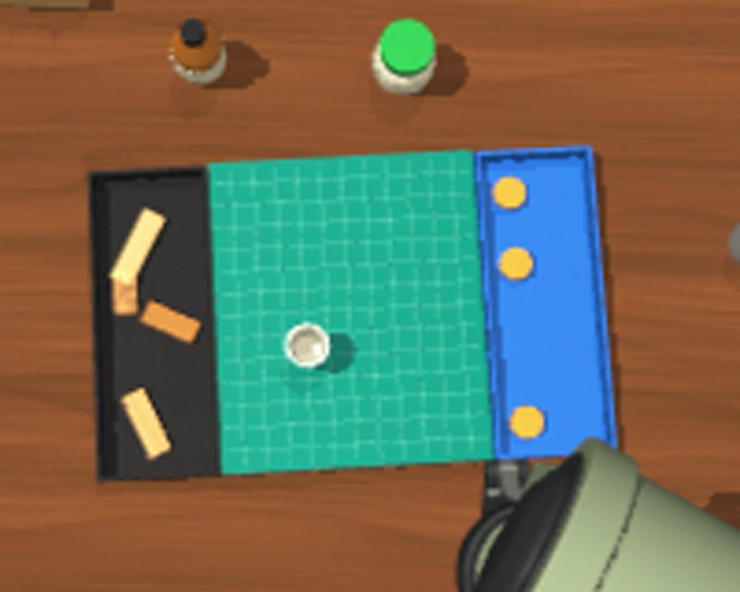

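View pics/w2.png

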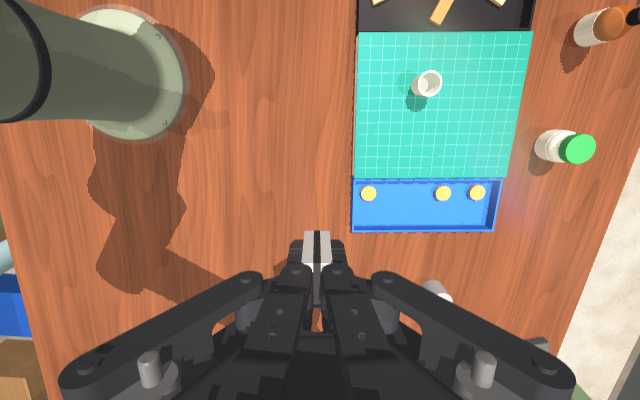

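Both pictures show three studs in the blue tray, at crop px (509,192), (515,264) and (526,422). The pot is still at (307,345), and the bottle and jar haven't moved. The arm is clear at 0.40 m, so I'm handing in.

```bash
python3 -c "
from cell import *
sleep(0.5); print(sign_off())"
```

```text
the job is handed in; nothing more can be done
None
```

I swept the three studs one at a time along the slab's −y direction with the shut fingertips, 4 mm above the mat, and over the edge into the blue tray. I then raised the arm clear and handed in at about 21 s of the 58 s allowed. No verdict was reported.

**Studs and pot:** The last top and wrist pictures show all three studs lying in the blue tray and the pot standing at the same pixel as at the start. No push or descent hit its force stop, and the tool force read after each push was under 1 N.

**Bystanders:** The dye bottle and jar were in the same place in the top pictures before and after. I did not measure the brush, mallet, tape or weight again. The arm did not work near them.

**A check that disagreed:** In the last top picture the detector found only one of the three studs, at (−0.111, 0.012) m in the tray's frame. I judged the other two by eye.

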